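# Rake the drying lumps level in the lens-cabinet tray

### The job

The blue drying lumps for the lens cabinet were tipped into the white tray in a heap: take the small rake from its rest and rake them out into one even layer, so that each of the three thirds marked in the tray holds at least two lumps, none lying on another and all still in the tray. Move the lumps only with the rake, not with the fingers. Then lay the rake back in both forks of its rest the way it lay, let go, and leave the other things on the desk where they are.

Things in the scene. Friction and masses are not known exactly. Their poses are not given: they have to be found in the camera images.
- tray: white open tray fixed to the desk, inside 130 mm along its x and 270 mm along its y, floor 5 mm thick, walls 4 mm thick with the rim 30 mm above the desk; origin under its middle at desk height, z up. Two dark lines across the floor at y = -45 and +45 mm mark off three equal thirds. A small yellow indicator clip sits on its far rim beside the heap, only for show
- rake: small hand rake, about 0.11 kg, lying level in its rest. Straight green handle along its x from -85 to +65 mm, 16 mm wide (y) and 20 mm high (z); origin in the handle's middle line at the place to grip, midway between the two forks, near the centre of mass; z up. The metal head is at x = +85 mm: a 46 mm wide crossbar along y and under it four stiff tines with 8 mm gaps, 4 mm thick, reaching down to 75 mm below the handle's middle line. It works pushed or pulled
- rake_tips (a point): middle of the rake's four tine tips, at (85, 0, -75) mm in the rake's frame
- rest: grey rake rest fixed to the desk, base 124 x 74 mm, with two upright forks 8 mm thick at x = -50 and +50 mm; origin under its middle at desk height, z up. Each fork is open at the top, with a 24 mm wide slot for the handle, flared above, its seat 85 mm and its lips' tops about 109 mm above the desk. The rake's handle lies along its x, the head hanging beyond the fork at +x
- rest_handle (a point): where the rake's origin is when the rake lies in both forks: 95 mm above the rest's origin; axes as the rest's
- rest_tips (a point): where the rake's tine tips are when it lies in the rest the right way round: (85, 0, 20) mm in the rest's frame
- lump0: one of eight alike blue chunky drying lumps, about 24 x 24 mm and 20 mm high, 14 g, loose, eight-cornered so that it does not roll; origin in its middle, 10 mm above what it lies on. At first all eight lie in one heap in the tray, 3 across the tray's width and 2 along its length, about 33 mm apart, six on the floor and the other two on top of these
- lump1: another blue lump, like lump0
- lump2: another blue lump, like lump0
- lump3: another blue lump, like lump0
- lump4: another blue lump, like lump0
- lump5: another blue lump, like lump0
- lump6: another blue lump, like lump0
- lump7: another blue lump, like lump0
- lens_rack: bystander, to be left alone: dark wooden rack of round lenses, fixed to the desk, 170 x 130 mm and 19 mm high, on the other side of the tray from the rest; origin under its middle
- drops: bystander, to be left alone: small loose dropper bottle with a green cap, 28 mm across and 58 mm high, standing beyond the tray; origin at the middle of its underside
- contact_case: bystander, to be left alone: flat loose two-well case, 30 x 66 mm and 19 mm high, beyond the tray; origin at the middle of its underside
- occluder: bystander, to be left alone: loose flat black eye paddle, disc 60 mm across with a handle along its +x to 130 mm from the disc's centre, 4 mm thick, beyond the tray; origin under the disc's centre
Things that resemble listed ones, but are neither listed nor needed, are in the scene too. Of the things shaped like the rake, the green one is meant.

How it is judged (in metres and radians):
On the way, in this order (a step that is already met when the one before it is completed fails the run):
1. the rake is lifted out of its rest (distance between rake and rest_handle above 0.04 m), for 0.1 s.
2. the rake's tine tips are down in the tray (x of rake_tips in the frame of tray between -0.065 and 0.065 m and y of rake_tips in the frame of tray between -0.135 and 0.135 m and z of rake_tips in the frame of tray below 0.034 m), for 0.2 s.
At the end, for the whole second after the job is handed in: At least two lump middles in each third of the tray (split at y = -45 and 45 mm); all eight lumps inside it, still, middles under 24 mm above the desk; the rake still in its rest, its origin within 12 mm of rest_handle and its tine tips within 18 mm of rest_tips (((y of lump0 in the frame of tray below -0.045 m and (y of lump1 in the frame of tray below -0.045 m or y of lump2 in the frame of tray below -0.045 m or y of lump3 in the frame of tray below -0.045 m or y of lump4 in the frame of tray below -0.045 m or y of lump5 in the frame of tray below -0.045 m or y of lump6 in the frame of tray below -0.045 m or y of lump7 in the frame of tray below -0.045 m)) or (y of lump1 in the frame of tray below -0.045 m and (y of lump2 in the frame of tray below -0.045 m or y of lump3 in the frame of tray below -0.045 m or y of lump4 in the frame of tray below -0.045 m or y of lump5 in the frame of tray below -0.045 m or y of lump6 in the frame of tray below -0.045 m or y of lump7 in the frame of tray below -0.045 m)) or (y of lump2 in the frame of tray below -0.045 m and (y of lump3 in the frame of tray below -0.045 m or y of lump4 in the frame of tray below -0.045 m or y of lump5 in the frame of tray below -0.045 m or y of lump6 in the frame of tray below -0.045 m or y of lump7 in the frame of tray below -0.045 m)) or (y of lump3 in the frame of tray below -0.045 m and (y of lump4 in the frame of tray below -0.045 m or y of lump5 in the frame of tray below -0.045 m or y of lump6 in the frame of tray below -0.045 m or y of lump7 in the frame of tray below -0.045 m)) or (y of lump4 in the frame of tray below -0.045 m and (y of lump5 in the frame of tray below -0.045 m or y of lump6 in the frame of tray below -0.045 m or y of lump7 in the frame of tray below -0.045 m)) or (y of lump5 in the frame of tray below -0.045 m and (y of lump6 in the frame of tray below -0.045 m or y of lump7 in the frame of tray below -0.045 m)) or (y of lump6 in the frame of tray below -0.045 m and y of lump7 in the frame of tray below -0.045 m)) and ((y of lump0 in the frame of tray between -0.045 and 0.045 m and (y of lump1 in the frame of tray between -0.045 and 0.045 m or y of lump2 in the frame of tray between -0.045 and 0.045 m or y of lump3 in the frame of tray between -0.045 and 0.045 m or y of lump4 in the frame of tray between -0.045 and 0.045 m or y of lump5 in the frame of tray between -0.045 and 0.045 m or y of lump6 in the frame of tray between -0.045 and 0.045 m or y of lump7 in the frame of tray between -0.045 and 0.045 m)) or (y of lump1 in the frame of tray between -0.045 and 0.045 m and (y of lump2 in the frame of tray between -0.045 and 0.045 m or y of lump3 in the frame of tray between -0.045 and 0.045 m or y of lump4 in the frame of tray between -0.045 and 0.045 m or y of lump5 in the frame of tray between -0.045 and 0.045 m or y of lump6 in the frame of tray between -0.045 and 0.045 m or y of lump7 in the frame of tray between -0.045 and 0.045 m)) or (y of lump2 in the frame of tray between -0.045 and 0.045 m and (y of lump3 in the frame of tray between -0.045 and 0.045 m or y of lump4 in the frame of tray between -0.045 and 0.045 m or y of lump5 in the frame of tray between -0.045 and 0.045 m or y of lump6 in the frame of tray between -0.045 and 0.045 m or y of lump7 in the frame of tray between -0.045 and 0.045 m)) or (y of lump3 in the frame of tray between -0.045 and 0.045 m and (y of lump4 in the frame of tray between -0.045 and 0.045 m or y of lump5 in the frame of tray between -0.045 and 0.045 m or y of lump6 in the frame of tray between -0.045 and 0.045 m or y of lump7 in the frame of tray between -0.045 and 0.045 m)) or (y of lump4 in the frame of tray between -0.045 and 0.045 m and (y of lump5 in the frame of tray between -0.045 and 0.045 m or y of lump6 in the frame of tray between -0.045 and 0.045 m or y of lump7 in the frame of tray between -0.045 and 0.045 m)) or (y of lump5 in the frame of tray between -0.045 and 0.045 m and (y of lump6 in the frame of tray between -0.045 and 0.045 m or y of lump7 in the frame of tray between -0.045 and 0.045 m)) or (y of lump6 in the frame of tray between -0.045 and 0.045 m and y of lump7 in the frame of tray between -0.045 and 0.045 m)) and ((y of lump0 in the frame of tray above 0.045 m and (y of lump1 in the frame of tray above 0.045 m or y of lump2 in the frame of tray above 0.045 m or y of lump3 in the frame of tray above 0.045 m or y of lump4 in the frame of tray above 0.045 m or y of lump5 in the frame of tray above 0.045 m or y of lump6 in the frame of tray above 0.045 m or y of lump7 in the frame of tray above 0.045 m)) or (y of lump1 in the frame of tray above 0.045 m and (y of lump2 in the frame of tray above 0.045 m or y of lump3 in the frame of tray above 0.045 m or y of lump4 in the frame of tray above 0.045 m or y of lump5 in the frame of tray above 0.045 m or y of lump6 in the frame of tray above 0.045 m or y of lump7 in the frame of tray above 0.045 m)) or (y of lump2 in the frame of tray above 0.045 m and (y of lump3 in the frame of tray above 0.045 m or y of lump4 in the frame of tray above 0.045 m or y of lump5 in the frame of tray above 0.045 m or y of lump6 in the frame of tray above 0.045 m or y of lump7 in the frame of tray above 0.045 m)) or (y of lump3 in the frame of tray above 0.045 m and (y of lump4 in the frame of tray above 0.045 m or y of lump5 in the frame of tray above 0.045 m or y of lump6 in the frame of tray above 0.045 m or y of lump7 in the frame of tray above 0.045 m)) or (y of lump4 in the frame of tray above 0.045 m and (y of lump5 in the frame of tray above 0.045 m or y of lump6 in the frame of tray above 0.045 m or y of lump7 in the frame of tray above 0.045 m)) or (y of lump5 in the frame of tray above 0.045 m and (y of lump6 in the frame of tray above 0.045 m or y of lump7 in the frame of tray above 0.045 m)) or (y of lump6 in the frame of tray above 0.045 m and y of lump7 in the frame of tray above 0.045 m)) and x of lump0 in the frame of tray between -0.065 and 0.065 m and y of lump0 in the frame of tray between -0.135 and 0.135 m and z of lump0 in the frame of tray between 0 and 0.024 m and x of lump1 in the frame of tray between -0.065 and 0.065 m and y of lump1 in the frame of tray between -0.135 and 0.135 m and z of lump1 in the frame of tray between 0 and 0.024 m and x of lump2 in the frame of tray between -0.065 and 0.065 m and y of lump2 in the frame of tray between -0.135 and 0.135 m and z of lump2 in the frame of tray between 0 and 0.024 m and x of lump3 in the frame of tray between -0.065 and 0.065 m and y of lump3 in the frame of tray between -0.135 and 0.135 m and z of lump3 in the frame of tray between 0 and 0.024 m and x of lump4 in the frame of tray between -0.065 and 0.065 m and y of lump4 in the frame of tray between -0.135 and 0.135 m and z of lump4 in the frame of tray between 0 and 0.024 m and x of lump5 in the frame of tray between -0.065 and 0.065 m and y of lump5 in the frame of tray between -0.135 and 0.135 m and z of lump5 in the frame of tray between 0 and 0.024 m and x of lump6 in the frame of tray between -0.065 and 0.065 m and y of lump6 in the frame of tray between -0.135 and 0.135 m and z of lump6 in the frame of tray between 0 and 0.024 m and x of lump7 in the frame of tray between -0.065 and 0.065 m and y of lump7 in the frame of tray between -0.135 and 0.135 m and z of lump7 in the frame of tray between 0 and 0.024 m and linear speed of each of lump0, lump1, lump2, lump3, lump4, lump5, lump6, lump7, rake below 0.02 m/s and distance between rake and rest_handle below 0.012 m and distance between rake_tips and rest_tips below 0.018 m); the robot touches nothing.
It fails at once if the fingers or the arm touch a lump (over 0.5 N) (contact force between any of the fingers, the arm and lump0 above 0.5 N or contact force between any of the fingers, the arm and lump1 above 0.5 N or contact force between any of the fingers, the arm and lump2 above 0.5 N or contact force between any of the fingers, the arm and lump3 above 0.5 N or contact force between any of the fingers, the arm and lump4 above 0.5 N or contact force between any of the fingers, the arm and lump5 above 0.5 N or contact force between any of the fingers, the arm and lump6 above 0.5 N or contact force between any of the fingers, the arm and lump7 above 0.5 N).
It fails at once if the bottle, the two-well case or the eye paddle is moved by more than 20 mm (distance of any of drops, contact_case, occluder from where it was at the start of the episode above 0.02 m).
It also fails if it takes over 54 s, if anything falls off the work surface, if the arm or the gripper's body presses on something with over 40 N, if the wrist force passes 120 N, or if a joint passes its speed limit or range.

### The arm

A 6-joint arm with a two-finger parallel gripper is mounted at the origin on the work surface. World frame = base frame: x ahead of the robot, y to its left, z up, the work surface at z = 0. Lengths are in mm, angles in rad, forces in N, time in s.
With the tool pointing down it reaches from about 275 to 825 mm from the base axis. Payload 4.9 kg.
Tool frame: the origin (TCP) lies at the very end of the fingers, on their centre line; the grasp point (between the pads) lies 19 mm behind it; z points along the fingers, y is the direction in which the jaws open and shut (so a half turn about z gives the same grasp; the last joint's range is limited). The gripper opens to 85 mm and grips with 20 to 120 N. Pads are 22 mm wide; open, the fingers measure 114 mm over their backs; the gripper's body (76 mm by 85 mm) begins 54 mm behind the grasp point. The pads swing forward as they close: fully open they stand 13 mm farther back than shut.
Start: joints at [-1.254, 0.326, -0.193, 1.052, 0, 1.437], TCP at [239.641, -495.066, 231.281] pointing down, gripper open.
Joint ranges: [-2.65, 2.65], [-0.97, 1.79], [-1.3, 1.35], [-1.93, 2.1], [-1.47, 1.37], [-3.14, 3.14]. Speed limits (rad/s): [2.57, 2.57, 3.14, 3.14, 3.14, 3.14].

### API

Orientations are given as [roll, pitch, yaw] about the fixed x, y, z axes, in that order (R = Rz(yaw) Ry(pitch) Rx(roll)).
In Python, from bench import bot, solve_ik, imaging gives the robot as it stands. Calls block until the motion is done:
- bot.move_ptp(position, orientation): joint-space move of the TCP to a pose.
- bot.movel(position, rot=None, max_speed=150, threshold=None): straight line of the TCP; rot=None keeps the orientation; max_speed is the mean speed in mm/s. With threshold (N) it stops when the force on the tool has changed by that much, and returns True; else False.
- bot.move_j(angles): joint-space move.
- bot.grip(opening, effort=None): opening from 0.0 (shut) to 1.0 (fully open); effort is the grip in N (None keeps the last); returns when the fingers have stopped.
- bot.dwell(seconds).
- solve_ik(position, orientation): joint angles nearest the present ones, or None.
- bot.get_state(): the state.
- imaging.capture(name): name is "side" or "top"; returns the picture (420x560x3 uint8, blue, green, red); there is no depth.
- imaging.camera_model(name): a dict with "K" (3x3 intrinsics, pixels), "position" and "rotation" of the camera in the world. Camera axes: x right, y up, looking along -z (the intrinsics and any distortion apply to the point x, -y, -z); pixel columns grow to the right and rows downward; lengths in mm; the calibration is good to about 2 mm. A picture is of the moment at which its call begins. camera_model takes no time and is no camera call.
A pose or a line that the arm cannot do raises bot.IKError and nothing moves.
- bot.sign_off(): hands the job in, once; it reports no verdict.
The state is a dict: "t": time; "qpos": joint angles; "joint_velocities": joint speeds; "effort": joint torques, N m; "tcp_pos": TCP position; "orientation": TCP orientation; "contact_force": force on the tool from outside, world axes, zero at the start; "wrist_torque": the same for the moment, N m; "opening": opening from 0.0 (shut) to 1.0 (fully open).
Only numpy, scipy, OpenCV 4.12 (cv2) and the standard library are available. Lean on these libraries where they do the work, as an engineer would, in place of code of your own. Each camera call takes 0.05 s, during which the arm holds its last target.

## Working session

There is one attempt and no reset: what is moved stays moved. The work goes in short steps, each a Python script; the robot and the scene stay as the last script left them, time stands still between calls to the robot, and variables do not carry over. Pictures are saved under pics/ and viewed, and the job is handed in when it is done.

```bash
ls; mkdir -p pics
python3 - <<'E'
from bench import bot, solve_ik, imaging
import cv2
for n in("side","top"):
    im=imaging.capture(n); cv2.imwrite(f"pics/{n}0.png",im)
    m=imaging.camera_model(n); print(m)
print(bot.get_state())
E
```

```text
pics
{'K': array([[502.38233522,   0.        , 277.60864389],
       [  0.        , 502.38233522, 207.80719008],
       [  0.        ,   0.        ,   1.        ]]), 'position': array([122.23808952, 988.5813459 , 685.56860582]), 'rotation': array([ 1.03054232e+00,  5.02940692e-04, -2.72589009e+00])}
{'K': array([[481.68995509,   0.        , 268.396999  ],
       [  0.        , 481.68995509, 204.86451682],
       [  0.        ,   0.        ,   1.        ]]), 'position': array([ 403.86508436,   67.02238858, 1191.62112926]), 'rotation': array([ 9.75615147e-02,  9.42351060e-04, -1.56798350e+00])}
{'t': 0.1, 'qpos': array([-1.25419536e+00,  3.26887046e-01, -1.93482299e-01,  1.05196658e+00,
        1.15738303e-05,  1.43660366e+00]), 'joint_velocities': array([-0.00149421, -0.002705  ,  0.00380856,  0.00100508, -0.0003144 ,
       -0.00079463]), 'effort': array([ 1.25401588e-03, -4.44240117e+01,  2.63037515e+01,  7.90151185e-03,
       -1.39430490e-04,  7.59031195e-06]), 'tcp_pos': array([ 239.4819369 , -494.56165429,  230.57130669]), 'orientation': array([-3.14006845e+00, -2.17452794e-04,  4.50793458e-01]), 'contact_force': array([-1.03674452,  0.44618155,  0.529296  ]), 'wrist_torque': array([ 0.00831066, -0.01901476,  0.04073401]), 'opening': 0.9989771340569392}
```

View pics/side0.png

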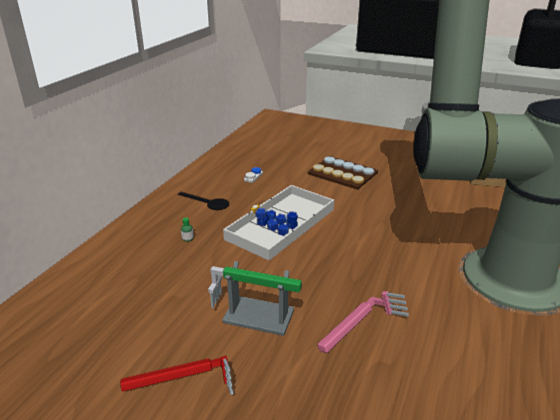

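View pics/top0.png

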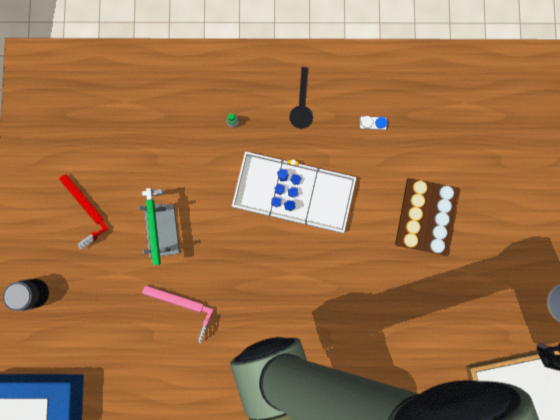

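The top view shows the tray with corners at about (245,153), (357,177), (345,231) and (234,207). The heap straddles the left dark line. The rake's handle runs from (150,197) to (156,263) with its head at the upper end. I'll enlarge these next.

```bash
cat > h.py <<'E'
from bench import bot, solve_ik, imaging
import cv2, numpy as np
from scipy.spatial.transform import Rotation as Ro
def px2w(name,uv,z):
    m=imaging.camera_model(name);R=Ro.from_euler('xyz',m['rotation']).as_matrix();K=m['K'];p=m['position']
    d=R@np.array([(uv[0]-K[0,2])/K[0,0],-(uv[1]-K[1,2])/K[1,1],-1.])
    return p+d*(z-p[2])/d[2]
def proj(name,P):
    m=imaging.camera_model(name);R=Ro.from_euler('xyz',m['rotation']).as_matrix();K=m['K'];p=m['position']
    c=(np.atleast_2d(P)-p)@R; c=c/-c[:,2:]
    return np.c_[K[0,0]*c[:,0]+K[0,2],-K[1,1]*c[:,1]+K[1,2]]
def crop(im,x0,y0,x1,y1,s,fn):
    c=cv2.resize(im[y0:y1,x0:x1],None,fx=s,fy=s,interpolation=cv2.INTER_CUBIC); cv2.imwrite('pics/'+fn,c)
E
python3 - <<'E'
from h import *
t=cv2.imread('pics/top0.png')
crop(t,225,140,365,240,5.5,'tray0.png')
crop(t,135,180,190,275,6,'rake0.png')
s=cv2.imread('pics/side0.png')
crop(s,195,250,315,340,6,'rakes0.png')
E
```

```text
(no output)
```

View pics/tray0.png

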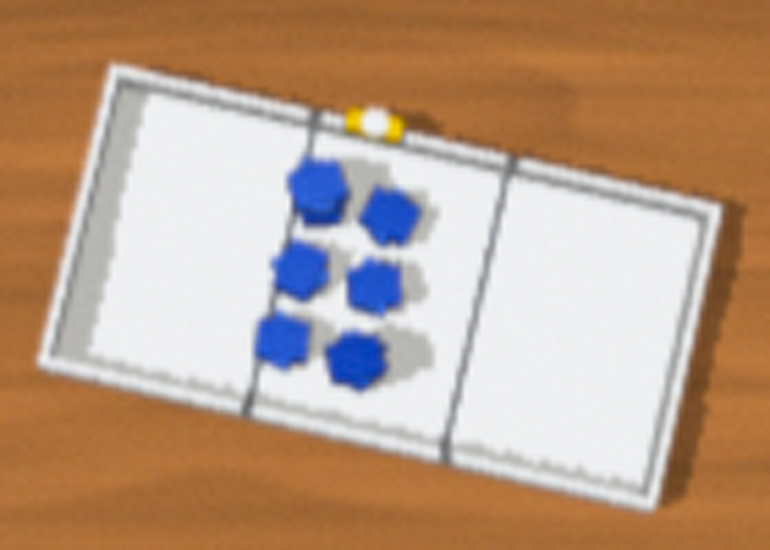

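View pics/rake0.png

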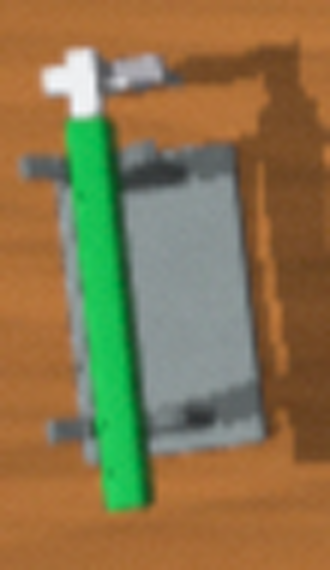

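View pics/rakes0.png

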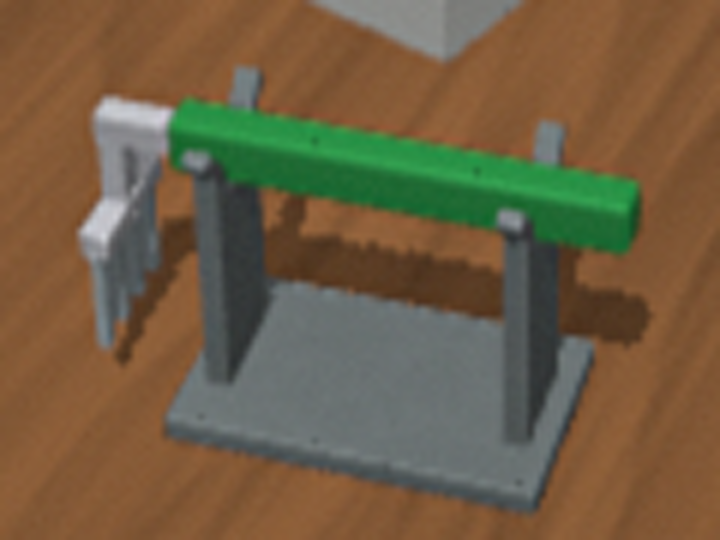

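```bash
cat > fit.py <<'E'
from h import *
from scipy.optimize import least_squares
def u(p,o,s): return (np.array(p,float)+.5)/s-.5+np.array(o)
def pose(P,x): 
    c,s=np.cos(x[2]),np.sin(x[2]); P=np.array(P,float)
    return np.c_[c*P[:,0]-s*P[:,1]+x[0],s*P[:,0]+c*P[:,1]+x[1],P[:,2]]
def fit(obs,x0):
    f=lambda x: np.concatenate([(proj(n,pose(P,x))-uv).ravel() for n,P,uv in obs])
    r=least_squares(f,x0); print(r.x, np.round(r.fun.reshape(-1,2),1).tolist()); return r.x
tp=u([(113,64),(722,204),(656,510),(38,366)],(225,140),5.5)
fit([('top',[(69,139,30),(69,-139,30),(-69,-139,30),(-69,139,30)],tp)],[480,60,0])
# rest frame, handle top at z=105
rt=u([(66,122),(110,117),(152,505),(105,510)],(135,180),6)
hc=[(65,8,105),(65,-8,105),(-85,-8,105),(-85,8,105)]
rs=u([(172,125),(188,98),(638,182),(616,208)],(195,250),6)
fit([('top',hc,rt)],[400,320,0])
fit([('side',hc,rs)],[400,320,0])
r=fit([('top',hc,rt),('side',hc,rs)],[400,320,0])
E
python3 fit.py
```

```text
[ 5.50580130e+02  6.39080279e+00 -2.27010854e-01] [[-0.2, 0.1], [0.0, 0.2], [-0.0, -0.2], [0.2, -0.2]]
[4.58834619e+02 3.30579805e+02 1.30295175e-01] [[0.1, -0.7], [-0.2, -0.7], [-0.3, 0.6], [0.4, 0.7]]
[4.54638976e+02 3.35490951e+02 1.09136745e-01] [[-1.7, -0.7], [-1.0, -1.2], [0.6, 0.0], [1.9, 1.2]]
[4.56956316e+02 3.32211376e+02 1.21177425e-01] [[-0.4, 0.1], [-0.7, 0.1], [-1.4, 1.5], [-0.7, 1.6], [-2.0, -1.7], [-1.5, -2.2], [0.2, -1.7], [1.6, -0.6]]
```

Run:
```python
from h import *
PI=np.pi
yaw=0.125
x,y=457,332
o=[PI,0,yaw-PI]
print(solve_ik([x,y,170],o))
T=np.array([550.6,6.4]);d=np.array([np.sin(.227),np.cos(.227)]);ex=np.array([np.cos(.227),-np.sin(.227)])
for ty in (-120,0,125):
    for tx in(-38,38):
        p=T+d*(ty-85)+ex*tx
        print(ty,tx,solve_ik([*p,64],[PI,0,PI/2-.227-PI]))
bot.move_ptp([x,y,175],o)
bot.movel([x,y,78],max_speed=120)
s=bot.get_state();print(s['t'],s['qpos'],s['tcp_pos'],s['contact_force'])
for n in("side","top"):
    im=imaging.capture(n); cv2.imwrite(f"pics/{n}1.png",im)
crop(im,120,150,220,290,4,'t1.png')
crop(imaging.capture("side"),180,180,340,340,4,'s1.png')
```

```text
[ 0.49760762  0.40053602 -0.24701498  0.92324533  0.          0.37260762]
-120 -38 [-0.52342293  0.42376543 -0.53486047  0.61217043  0.         -1.86721925]
-120 38 [-0.48458672  0.53673915 -0.33200452  0.70205266  0.         -1.82838304]
0 -38 [-0.28441797  0.41847634 -0.54404468  0.60827531  0.         -1.62821429]
0 38 [-0.27676365  0.53202845 -0.34069515  0.69807273  0.         -1.62055998]
125 -38 [-0.03773053  0.45758804 -0.47542374  0.63778454  0.         -1.38152686]
125 38 [-0.06180077  0.56722397 -0.27533047  0.72824189  0.         -1.4055971 ]
4.0667 [ 4.97561651e-01  4.98526033e-01 -3.54368571e-01  7.16646212e-01
 -6.79725450e-06  3.72597537e-01] [457.60911372 332.29918725  78.67024025] [0.14425667 0.48760482 0.208364  ]
```

View pics/s1.png

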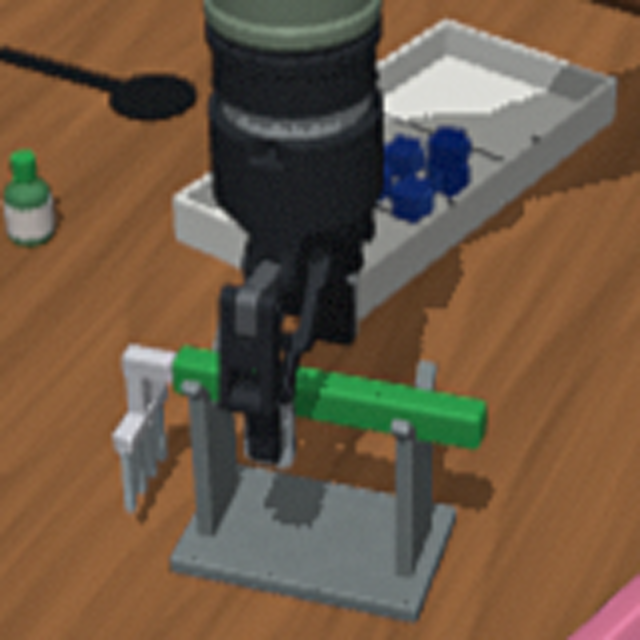

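View pics/t1.png

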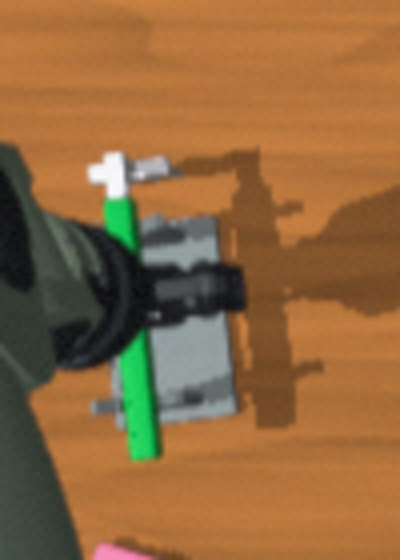

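Run:
```python
from fit import *
f=pose([(0,50,90),(0,-50,90),(50,12,109),(-50,12,109),(50,-12,109),(-50,-12,109),(-62,37,0),(62,37,0),(-62,-37,0),(62,-37,0)],[457,332,.125])
print('side',((proj('side',f)-[180,180])*4).round().tolist())
print('top',((proj('top',f)-[120,150])*4).round().tolist())
```

```text
[ 5.50580130e+02  6.39080279e+00 -2.27010854e-01] [[-0.2, 0.1], [0.0, 0.2], [-0.0, -0.2], [0.2, -0.2]]
[4.58834619e+02 3.30579805e+02 1.30295175e-01] [[0.1, -0.7], [-0.2, -0.7], [-0.3, 0.6], [0.4, 0.7]]
[4.54638976e+02 3.35490951e+02 1.09136745e-01] [[-1.7, -0.7], [-1.0, -1.2], [0.6, 0.0], [1.9, 1.2]]
[4.56956316e+02 3.32211376e+02 1.21177425e-01] [[-0.4, 0.1], [-0.7, 0.1], [-1.4, 1.5], [-0.7, 1.6], [-2.0, -1.7], [-1.5, -2.2], [0.2, -1.7], [1.6, -0.6]]
side [[267.0, 463.0], [336.0, 332.0], [191.0, 359.0], [399.0, 398.0], [210.0, 329.0], [413.0, 366.0], [408.0, 619.0], [161.0, 565.0], [449.0, 514.0], [216.0, 467.0]]
top [[45.0, 324.0], [219.0, 303.0], [94.0, 226.0], [112.0, 403.0], [137.0, 221.0], [154.0, 398.0], [117.0, 428.0], [98.0, 229.0], [237.0, 413.0], [216.0, 214.0]]
```

The crop shows the near finger straddling the handle at about (265,450), where I predicted it. The rest's base corner is at (240,412) in the top crop, against a predicted (237,413). Gripping and lifting.

Run:
```python
from h import *
bot.grip(0.0,100)
s=bot.get_state();print(s['t'],s['tcp_pos'],s['opening'],s['contact_force'],s['wrist_torque'])
p=s['tcp_pos']
bot.movel([457,332,190],max_speed=120)
s=bot.get_state();print(s['t'],s['tcp_pos'],s['opening'],s['contact_force'],s['orientation'])
crop(imaging.capture("top"),120,130,220,290,4,'t2.png')
crop(imaging.capture("side"),180,160,340,340,4,'s2.png')
```

```text
4.8667 [457.11392262 332.06832915  78.27776177] 0.1677820092199132 [-0.48374463 -0.56326559  3.71149331] [-0.10658868  0.16500393  0.01817072]
5.95 [456.42763469 331.69834338 189.08330424] 0.16852630225461793 [ 0.75362363  0.6960019  -1.78334038] [-3.14101531e+00 -1.52738667e-03 -3.01656552e+00]
```

View pics/s2.png

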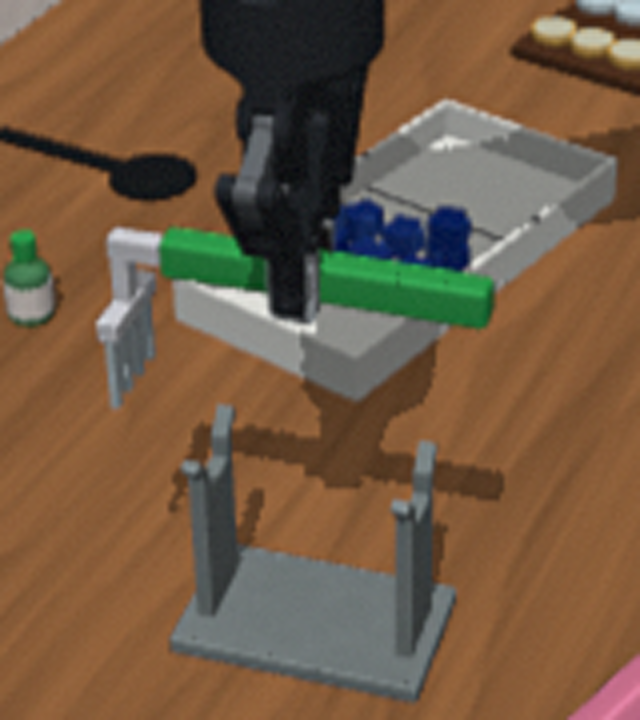

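View pics/t2.png

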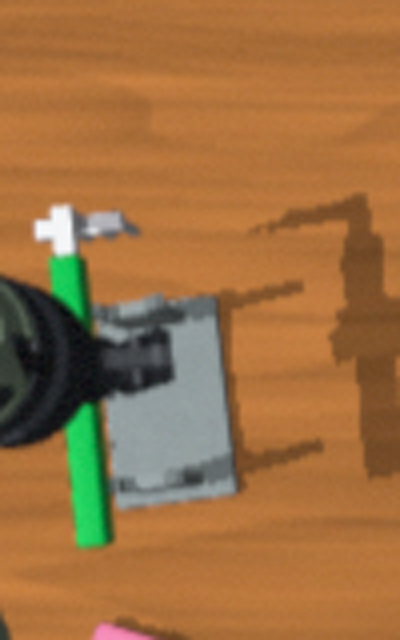

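The rake came out level; two stacked lumps stand out at about (365,215) and (450,220). Next I'll locate the lumps in the tray frame.

```bash
cat >> h.py <<'E'
TR=np.array([550.6,6.4]);TY=-.227
def tw(tx,ty):
    c,s=np.cos(TY),np.sin(TY); return np.array([c*tx-s*ty+TR[0],s*tx+c*ty+TR[1]])
def wt(p):
    c,s=np.cos(TY),np.sin(TY); q=np.array(p[:2])-TR; return np.array([c*q[0]+s*q[1],-s*q[0]+c*q[1]])
# rake tips at tray (tx,ty), tip height tz; rake x = tray +y
OR=[np.pi,0,np.pi/2+TY-np.pi]
GZ=17.  # handle mid above tcp
def tipcmd(tx,ty,tz): return [*tw(tx,ty-85),tz+75-GZ]
def go(tx,ty,tz,v=150,th=None): return bot.movel(tipcmd(tx,ty,tz),rot=OR,max_speed=v,threshold=th)
def look(n):
    im=imaging.capture('top');crop(im,225,140,365,240,5.5,n+'t.png')
    im=imaging.capture('side');crop(im,210,175,350,265,5.5,n+'s.png')
def cp(uv,z): return wt(px2w('top',(np.array(uv)+.5)/5.5-.5+[225,140],z)).round(1)
E
python3 - <<'E'
from h import *
for uv in [(318,185),(390,216),(300,270),(375,287),(283,342),(356,361)]: print(uv,cp(uv,20),cp(uv,42))
E
```

```text
(318, 185) [38.8 37.5] [35.1 37.3]
(390, 216) [32.4  3. ] [28.9  3.5]
(300, 270) [-0.4 36.7] [-3.3 36.5]
(375, 287) [-0.2  2.4] [-3.2  2.9]
(283, 342) [-33.6  36.8] [-35.9  36.6]
(356, 361) [-34.4   3.3] [-36.7   3.7]
```

Run:
```python
from h import *
bot.move_ptp(tipcmd(36,4,130),OR)
print(bot.get_state()['t'])
print(go(36,4,60,120))
s=bot.get_state();print(s['t'],s['tcp_pos'],s['orientation'],tipcmd(36,4,60),OR)
look('a')
print(proj('side',[*tw(36,4),60]),proj('top',[*tw(36,4),60]))
P=proj('side',[*tw(36,4),60])[0];print((P-[210,175])*5.5)
```

```text
7.7833
False
8.5167 [567.92690598 -80.49486511 118.51742261] [-3.14082594e+00  5.24352867e-06 -1.79742708e+00] [np.float64(567.4469582924451), np.float64(-80.62401965143081), 118.0] [3.141592653589793, 0, -1.7977963267948966]
[[267.15562928 198.16865924]] [[296.35922621 174.78347872]]
[314.35596102 127.42762584]
```

View pics/as.png

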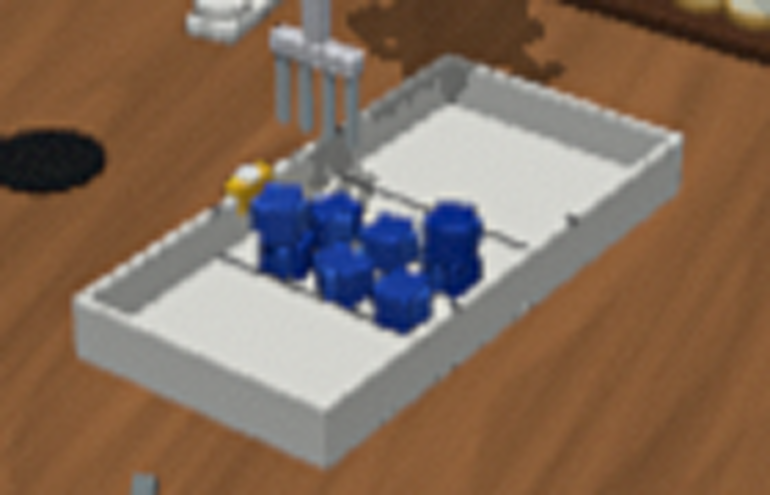

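View pics/at.png

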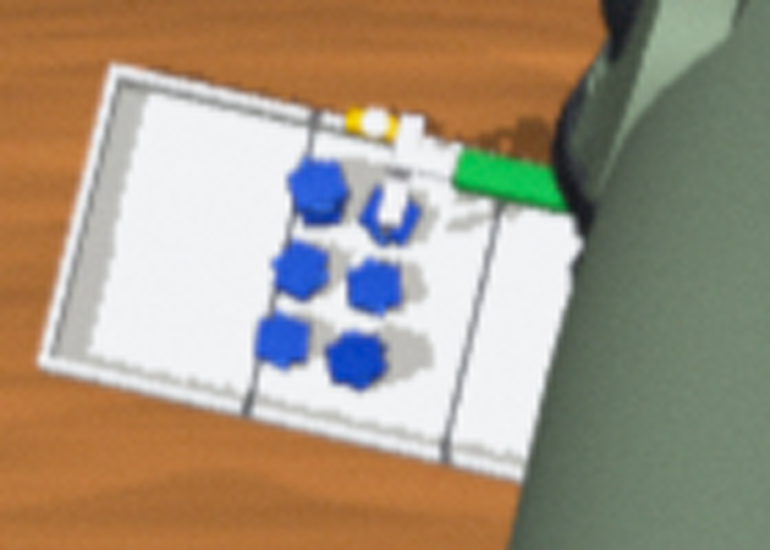

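Run:
```python
from h import *
for a in [(-69,139),(-69,-139),(69,139),(69,-139)]:
    print(a,((proj('side',[*tw(*a),30])[0]-[210,175])*5.5).round())
for a in [(36+x,4,z) for x in(23,-23) for z in (60,)]: print(a,((proj('side',[*tw(*a[:2]),a[2]])[0]-[210,175])*5.5).round())
```

```text
(-69, 139) [315. 400.]
(-69, -139) [673. 128.]
(69, 139) [ 64. 289.]
(69, -139) [438.  46.]
(59, 4, 60) [275. 112.]
(13, 4, 60) [355. 143.]
```

The side view shows the tine tips at a mean of (317,136), against (325,136) expected once I apply the camera bias seen at the tray corners, so the height is right. Now I'll knock the first top lump off toward +y.

Run:
```python
from h import *
print(go(36,4,31,100,25))
print(go(36,52,31,80,25))
s=bot.get_state();print(s['t'],s['contact_force'])
look('b')
```

```text
False
False
9.8083 [ 0.20821408 -0.05501008 -1.3548652 ]
```

View pics/bs.png

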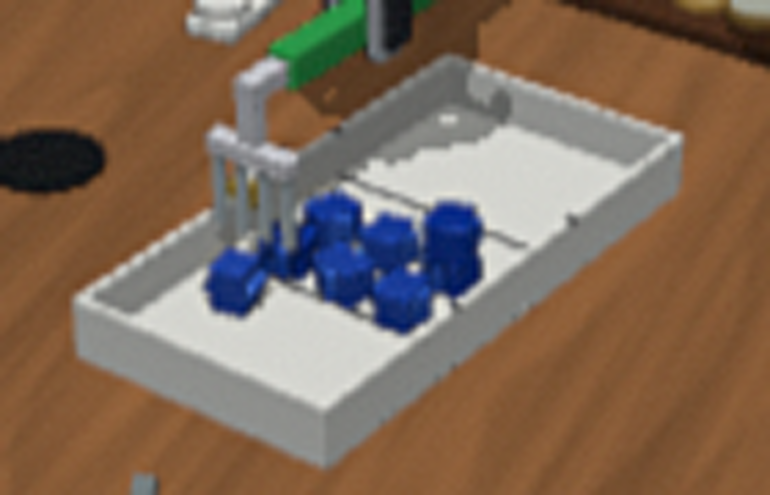

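View pics/bt.png

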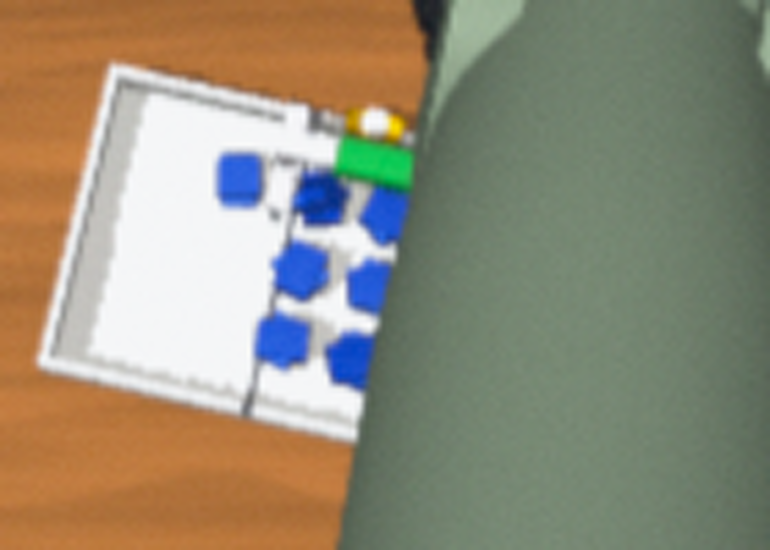

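The lump fell cleanly onto the floor at (240,180), roughly ty 72. Now the floor sweep of that row to +y.

Run:
```python
from h import *
go(36,52,55,150); go(39,-26,55,200)
print(go(39,-26,8.5,100,25))
print(go(39,50,8.5,80,25))
s=bot.get_state();print(s['t'],s['contact_force'])
look('c')
```

```text
False
False
12.475 [-0.3452957  -0.7536122  -1.44289544]
```

View pics/cs.png

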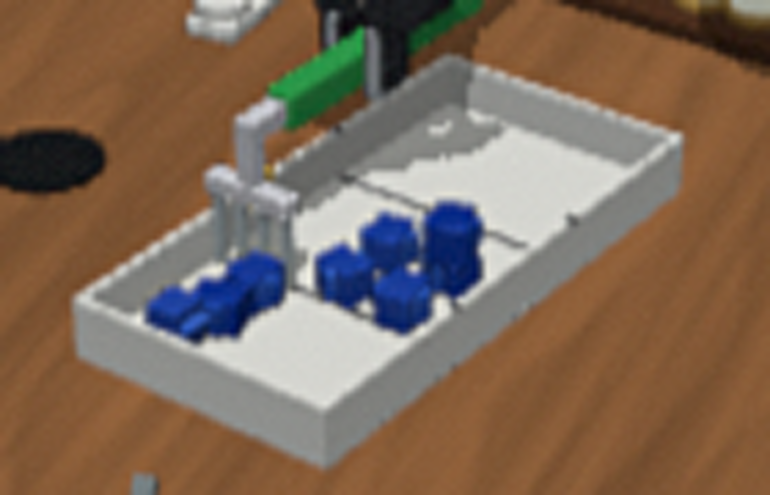

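View pics/ct.png

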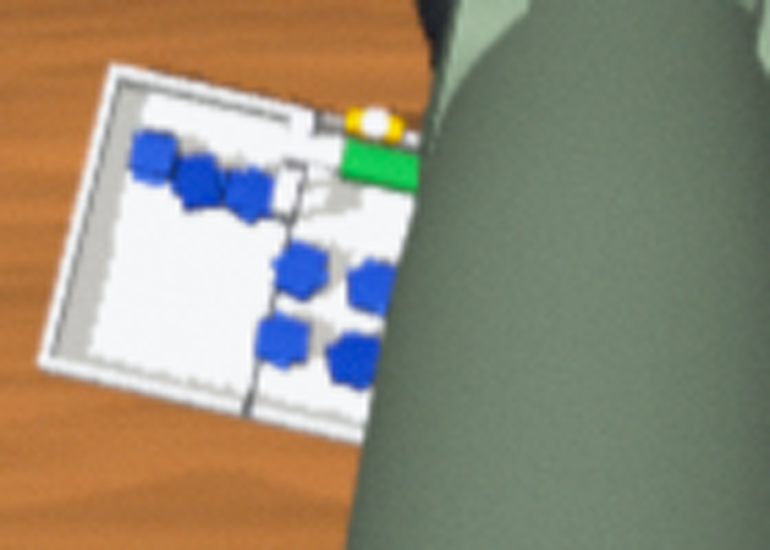

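The +y third now holds three lumps in a row, at (155,155), (200,180) and (250,193). Next is the -x row toward -y: top lump first, then the floor sweep.

Run:
```python
from h import *
go(39,46,8.5,80);go(39,46,60,150); go(-36,30,60,200)
print(go(-36,30,31,100,25))
print(go(-36,-14,31,80,25))
s=bot.get_state();print(s['t'],s['contact_force'])
look('d')
```

```text
False
False
14.9917 [-0.10015064 -0.39431317 -1.79521342]
```

View pics/ds.png

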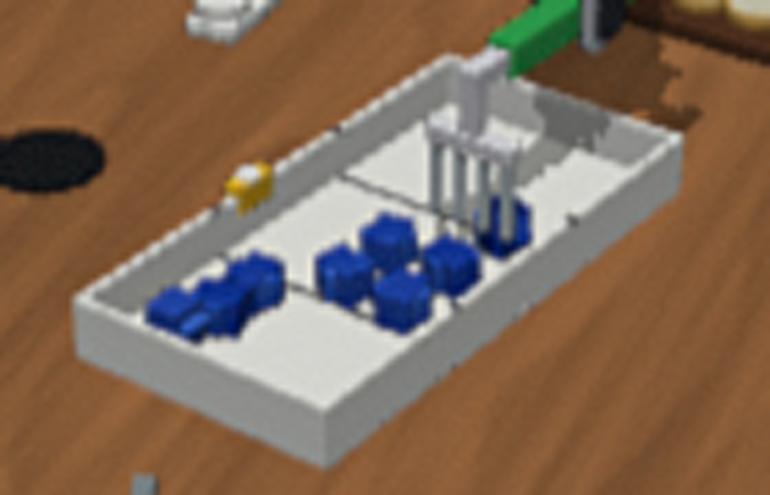

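The top lump has dropped behind the tines, at about (503,228). Sweeping the row to -y.

Run:
```python
from h import *
go(-36,-10,31,80);go(-36,-10,58,150); go(-39,64,58,200)
print(go(-39,64,8.5,100,25))
print(go(-39,-52,8.5,80,25))
s=bot.get_state();print(s['t'],s['contact_force'])
go(-39,-47,8.5,60)
go(-39,-47,75,150)
look('e')
```

```text
False
False
18.4333 [-0.30889321 -0.00360168 -1.50339578]
```

View pics/es.png

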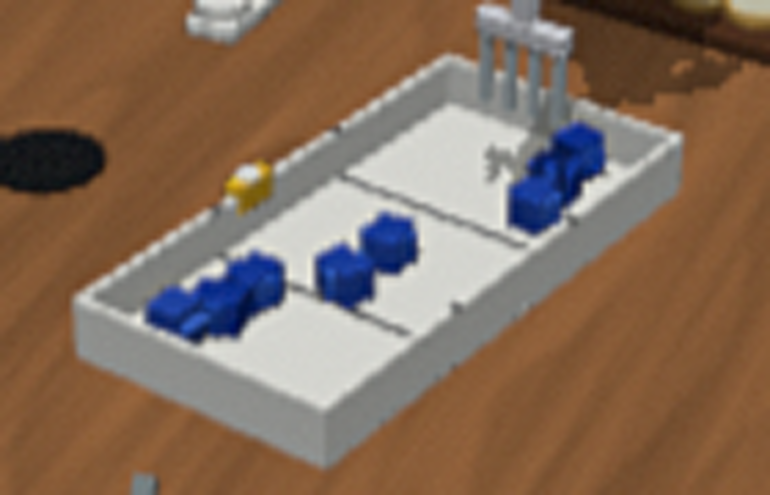

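The result is 3-2-3. I'll move above the rest to clear the view, then check that none are stacked.

Run:
```python
from h import *
go(-39,-47,130,200)
bot.move_ptp([457,332,190],[np.pi,0,.125-np.pi])
s=bot.get_state();print(s['t'],s['tcp_pos'],s['orientation'],s['opening'])
look('f')
crop(imaging.capture("top"),120,130,220,290,4,'t3.png')
crop(imaging.capture("side"),180,160,340,340,4,'s3.png')
```

```text
21.6167 [457.04011483 331.34696284 189.46328325] [-3.14098902e+00 -7.66674457e-04 -3.01715100e+00] 0.16598340319258664
```

View pics/ft.png

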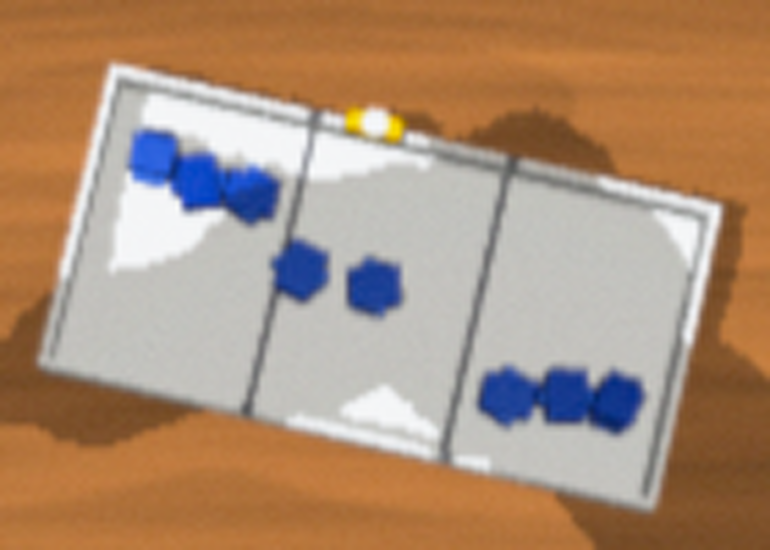

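View pics/fs.png

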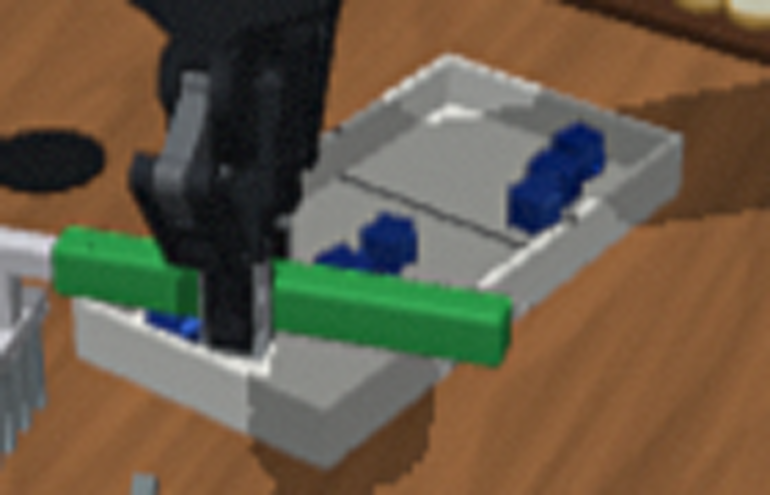

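View pics/s3.png

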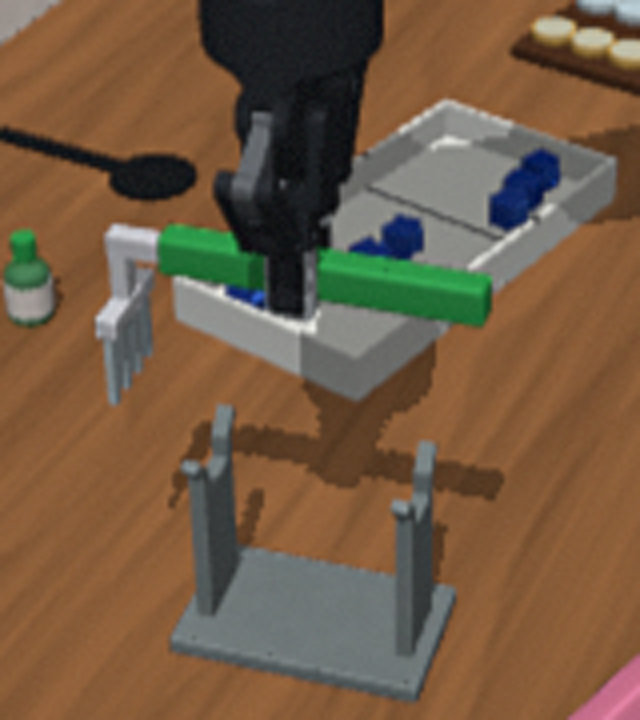

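View pics/t3.png

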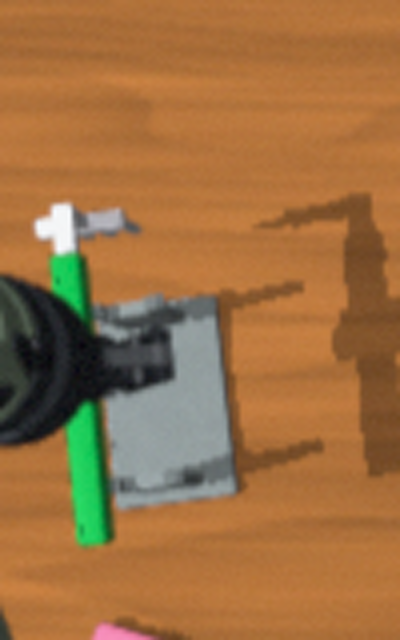

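```bash
python3 - <<'E'
from h import *
for uv in [(155,156),(200,181),(251,194),(301,270),(375,287),(507,395),(568,396),(617,402)]:
    print(uv,cp(uv,17),*[(((proj('side',[*tw(*cp(uv,z)),z])[0]-[210,175])*5.5)+[11,9]).round() for z in(17,25,35)])
E
python3 - <<'E'
import cv2
a=cv2.imread('pics/es.png')[100:250,470:700]
cv2.imwrite('pics/z.png',cv2.resize(a,None,fx=3,fy=3))
E
```

```text
(155, 156) [ 35.4 111.7] [176. 321.] [178. 306.] [181. 287.]
(200, 181) [29.  89.5] [220. 303.] [222. 289.] [225. 270.]
(251, 194) [28.5 65.8] [255. 280.] [257. 266.] [260. 248.]
(301, 270) [ 0.1 36.3] [345. 272.] [347. 258.] [350. 240.]
(375, 287) [0.2 2.4] [391. 240.] [392. 226.] [394. 208.]
(507, 395) [-33.6 -65.6] [536. 201.] [537. 188.] [538. 171.]
(568, 396) [-27.9 -92.1] [557. 174.] [558. 161.] [560. 144.]
(617, 402) [ -25.6 -113.9] [578. 154.] [579. 141.] [581. 125.]
```

View pics/z.png

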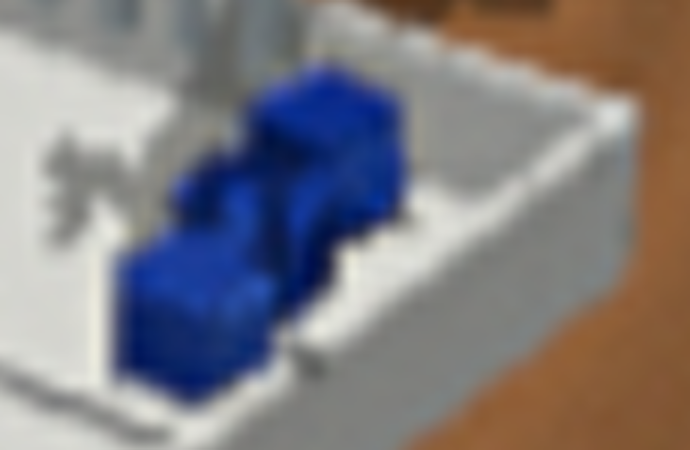

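Run:
```python
import cv2
a=cv2.imread('pics/es.png')[220:380,90:320]
b=cv2.imread('pics/ft.png')[100:260,90:320]
cv2.imwrite('pics/z2.png',cv2.resize(cv2.hconcat([a,b]),None,fx=1.7,fy=1.7))
```

View pics/z2.png

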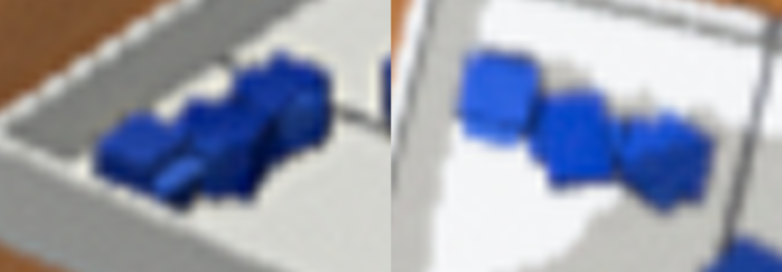

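The last lumps match the floor predictions: (578,150) against (578,154), and the +y lump is within about 3 mm. Nothing is stacked, and the rake sits in the grip as it did at lift-off. Laying it back now.

Run:
```python
from h import *
o=[np.pi,0,.125-np.pi]
print(bot.movel([457,332,100],rot=o,max_speed=100,threshold=20))
print(bot.movel([457,332,78],max_speed=40,threshold=12))
s=bot.get_state();print(s['t'],s['tcp_pos'],s['contact_force'])
bot.grip(0.8)
bot.movel([457,332,190],max_speed=100)
bot.dwell(.3)
s=bot.get_state();print(s['t'],s['tcp_pos'],s['contact_force'])
bot.move_ptp([300,-250,300],[np.pi,0,0]) if solve_ik([300,-250,300],[np.pi,0,0]) is not None else print('noik')
im=imaging.capture("top");cv2.imwrite('pics/topE.png',im);crop(im,135,180,190,275,6,'t4.png')
im=imaging.capture("side");cv2.imwrite('pics/sideE.png',im);crop(im,195,170,345,340,4,'s4.png')
print(bot.get_state()['t'])
```

```text
False
True
23.4167 [456.5367837  331.73953959  78.27476778] [-1.08556874 -0.02733578  3.91497617]
25.55 [456.81495624 331.90130645 189.62862268] [-0.58754171 -0.11262511 -0.15893755]
27.8417
```

View pics/s4.png

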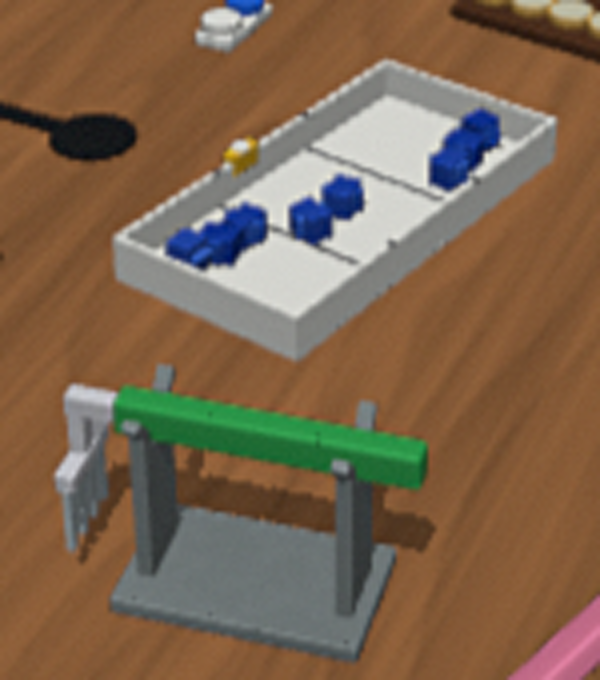

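View pics/t4.png

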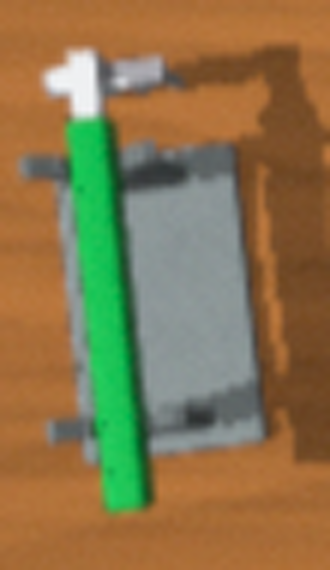

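View pics/topE.png

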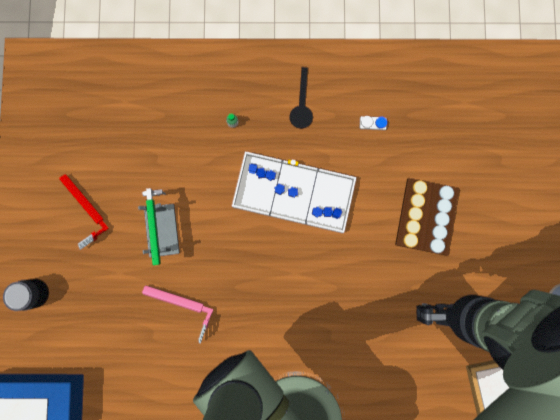

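The rake lies as it did at the start, with its head at (85,75) and tail at (128,508) in the crop. The lumps are 3-2-3 and the bystanders are unmoved.

Run:
```python
from h import *
bot.sign_off()
```

```text
the job is handed in; nothing more can be done
```

I raked the eight blue lumps out so the three thirds hold 3, 2 and 3, then laid the rake back in both forks, let go and handed the job in. The robot's clock read 27.8 s at the last check, and signing off returned no verdict.

I first knocked the two top lumps off with raised tines. Then I swept one row toward each end of the tray and left the middle row where it was.

**Lumps:** the last pictures show all eight on the tray floor, with none on another. The one nearest a dividing line is about 9 mm inside the middle third. The outermost lump at the +y end showed about 3 mm higher in the side view than predicted; I took it to be lying on its side, still under the 24 mm limit.

**Rake:** it looks the same as in the first picture, in the same place and the right way round.

**Bystanders:** the bottle, two-well case, eye paddle and lens rack look unmoved.

**Disagreement:** the side camera's calibration was off by about 2 pixels (roughly 4 mm) against the top camera, so I corrected for it when checking heights.

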